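Turn the square-key fastener of a display plinth and hold its cover shut

TASK

Close the battery cover of the wooden display plinth: of the three square keys hanging in the rack take the middle-sized one, the only one that fits the brass socket, and push it into the socket. Turn the fastener clockwise (seen from above) until its red line points at the two red marks on the white cover, then push the key down so that the cover sinks flush with the wooden frame, and finish like that, still gripping the key in the socket and holding the cover pressed down. Leave the other two keys hanging and do not disturb the spool, the jar or the bangle.

Things in the scene. Friction and masses are not known exactly. Their poses are not given: they have to be found in the camera images.
- plinth: Fixed light wooden box, 210 mm along its x, 190 mm along its y, 80 mm tall, its rim 30 mm wide; origin at the centre of its underside. A white cover panel 144 x 124 mm lies in its top opening; a brass fastener sits at the centre of the cover. Two red marks on the cover, 41 to 67 mm either side of the centre, lie along the plinth's x axis.
- panel (a joint): Height travel of the white cover, m: 0 = raised (its top 8 mm above the wooden rim, as springs push it), 0.008 = flush with the rim (firm stop). Pushing it starts to move it at about 4 N and takes about 9 N when flush; it springs back up when let go. While the fastener is not aligned, its blade blocks the cover after 2 mm.
- fastener (a joint): Angle of the fastener, rad, growing as it is turned clockwise seen from above; 1.571 = aligned (its red line points at the red marks, parallel to the plinth's x axis), firm stop at 1.63. It starts at 0.25 to 0.65. Within 0.2 of aligned, its blade passes the slot in the frame under the cover and the cover can go down. It is stiff by friction of 0.06 N m and stays where it is left.
- socket (a point): Centre of the mouth of the fastener's square socket, at the centre of the cover, 104 mm above the table while the cover is up. The socket is 20 x 20 mm, 14 mm deep, open upward, in a square brass block of 36 x 36 mm that stands 16 mm above the cover on a dark disc 68 mm across; the disc's red line lies along this point's y axis, the socket's sides are parallel to its x and y axes, and the axes turn with the fastener (z is up).
- rack: Fixed plywood key rack, 70 mm along its x, 240 mm along its y, 70 mm high: a top board 44 mm wide and 8 mm thick with three 25 mm square holes at y = -85, 0 and 85 mm; origin at the centre of its underside. The keys hang in the holes by their collars, in any order.
- key_middle: The key that fits: 18 mm square steel shank with a tapered tip (12 mm square at the end, full size from 6 mm up). Upright key, origin at the centre of the shank's lower end, 24 mm above the table in the rack; z up. Shank from 0 to 46 mm, black collar 44 mm across from 46 to 51 mm, thin stem 14 mm across, black handle bar from 64 to 92 mm height, 60 mm along the key's x and 14 mm along its y. About 0.11 kg. In the socket it has about 0.12 rad of play to either side.
- key_small: Look-alike key with a 13 mm square shank, spins freely in the socket; otherwise as key_middle. To be left hanging.
- key_large: Look-alike key with a 23 mm square shank, too big for the socket; otherwise as key_middle. To be left hanging.
- spool: Bystander: yellow thread spool standing upright, 32 mm across, 50 mm tall, origin at the centre of its underside.
- bead_jar: Bystander: amber glass jar with blue cap, 44 mm across, 50 mm tall, origin at the centre of its underside.
- bangle: Bystander: dark wooden bangle lying flat, 68 mm across, 14 mm high, origin at the centre of its underside.

How it is judged:
By the outcome, as a careful person would: the job done as asked, in the order asked, and still so for the second after the job is handed in, while the arm keeps its last pose, push and grip.
It also fails if it takes over 54 s, if anything falls off the work surface, if the arm or the gripper's body presses on something with over 40 N, if the wrist force passes 120 N, or if a joint passes its speed limit or range.

ROBOT

A 7-joint arm with a two-finger parallel gripper is mounted at the origin on the work surface. World frame = base frame: x ahead of the robot, y to its left, z up, the work surface at z = 0. Lengths are in m, angles in rad, forces in N, time in s.
With the tool pointing down it reaches from about 0.425 to 0.875 m from the base axis. Payload 4.7 kg.
Tool frame: the origin (TCP) lies midway between the tips of the shut fingers; the grasp point (between the pads) lies 19 mm behind it; z points along the fingers, y is the line along which they close (so a half turn about z gives the same grasp; the last joint's range is limited). The gripper opens to 85 mm and grips with 20 to 120 N. Pads are 22 mm wide; open, the fingers measure 114 mm over their backs; the gripper's body (76 mm by 85 mm) begins 54 mm behind the grasp point. The pads swing forward as they close: fully open they stand 13 mm farther back than shut.
Start: joints at [1.321, 0.321, -0.07, 1.45, 0.023, 1.371, -0.057], TCP at [0.169, -0.628, 0.231] pointing down, gripper open.
Joint ranges: [-2.86, 2.86], [-0.3, 2.09], [-1.38, 1.24], [0.06, 2.45], [-1.56, 4.7], [0.09, 2.05], [-2.69, 2.69]. Speed limits (rad/s): [2.57, 2.57, 3.14, 3.14, 3.14, 3.14, 3.14].

INTERFACE

Orientations are given as [roll, pitch, yaw] about the fixed x, y, z axes, in that order (R = Rz(yaw) Ry(pitch) Rx(roll)).
In Python, from rig import env gives the robot as it stands.
- The arm moves only by the tool jog_arm, never from a script. Its argument "deltas" is a list of rows, each an object of numbers: "tx", "ty", "tz": the shift along the tool's x, y, z in mm; "roll": the turn about the tool's z in degrees. A call has 1 to 20 rows; each row is the pose to reach, as a shift and turn from the pose commanded when the call began, along the tool's axes at that moment; what a row does not reach only later rows make up. A row lasts 1/10 s, in which the tool goes at most 50 mm and 8.59 degrees, less where a joint would pass 70% of its speed; a pose out of reach is approached as far as the arm can. A call with a gripper value outside its range is refused whole. "claw" is the opening, from -1 (shut) to 1 (fully open), so that 0 is half open, set as the call begins (left out, the last holds). The fingers move at their own pace and stop on an object; "newtons" is the grip in N (left out, the last holds). Time passes only in rows, so rows that repeat a pose let the fingers close. It gives the time, the measured TCP pose, the force, the opening and the grip force at its end, in the units of the state.
- env.get_state(): the state, without advancing time (a new reading comes with each control period).
- env.read_camera(name): name is "scene" or "top" or "wrist"; returns (picture, depth): 384x512x3 uint8, blue, green, red; 384x512 float32, m along the optical axis (not along the pixel's ray), 0 where there is no reading.
- env.calibration(name): a dict with "fx", "fy", "cx", "cy" (pixels), "distortion" ([k1, k2, p1, p2, k3] as OpenCV has them; the pictures are not rectified), "eye" and "attitude" of the camera in the world. Camera axes: x right, y up, looking along -z (the intrinsics and any distortion apply to the point x, -y, -z); pixel columns grow to the right and rows downward; lengths in m; the calibration is good to about 2 mm. A picture is of the moment at which its call begins: read the wrist's pose just before it. calibration takes no time and is no camera call; for the wrist camera it gives the pose at the moment of the call.
- env.job_done(): hands the job in; it is judged then, once.
The state is a dict: "time": time; "q": joint angles; "qd": joint speeds; "joint_torque": joint torques, N m; "position": TCP position; "ee_rot": TCP orientation; "wrist_force": force on the tool from outside, world axes, zero at the start; "wrist_torque": the same for the moment, N m; "opening": opening from 0.0 (shut) to 1.0 (fully open); "grasp_force": force on a finger pad.
Only numpy, scipy, OpenCV 4.12 (cv2) and the standard library are available. Lean on these libraries where they do the work, as an engineer would, in place of code of your own. Each camera call takes 0.05 s, during which the arm holds its last target. There are 200 camera calls.

## Working session

There is one attempt and no reset: what is moved stays moved. The work goes in short steps, Python scripts to look and compute and a tool call to move; the robot and the scene stay as the last step left them, time stands still between calls to the robot, and variables do not carry over. Pictures are saved under pics/ and viewed, at most 10 in all, crops included, and the job is handed in when it is done.

Besides the shell and the picture viewer there is one more tool, called after ">>>" by a JSON object that holds its "method" and its "body", one argument or row to a line. jog_arm: Moves the arm, as the interface text tells. Its arguments: {"type":"object","properties":{"deltas":{"type":"array"},"claw":{"type":"number"},"newtons":{"type":"number"}},"required":["deltas"]}

```bash
mkdir -p pics && ls && cat > h.py <<'E'
import numpy as np, cv2
from scipy.spatial.transform import Rotation as R
from rig import env
def rot(a):
    a=np.array(a,float)
    if a.shape==(3,3): return a
    return R.from_euler('xyz',a).as_matrix() if a.size==3 else R.from_quat(a).as_matrix()
def world(cal,depth):
    h,w=depth.shape
    K=np.array([[cal['fx'],0,cal['cx']],[0,cal['fy'],cal['cy']],[0,0,1]])
    u,v=np.meshgrid(np.arange(w,dtype=np.float32),np.arange(h,dtype=np.float32))
    n=cv2.undistortPoints(np.stack([u,v],-1).reshape(-1,1,2),K,np.array(cal['distortion'],float)).reshape(h,w,2)
    p=np.stack([n[...,0]*depth,-n[...,1]*depth,-depth],-1)
    return p@rot(cal['attitude']).T+np.array(cal['eye'])
E
python3 - <<'E'
from h import *
print(env.get_state())
ims=[]
for n in("scene","top"):
    c=env.calibration(n);print(n,c)
    im,d=env.read_camera(n);np.savez(f'{n}0.npz',im=im,d=d);cv2.imwrite(f'pics/{n}0.png',im)
E
```

```text
pics
{'time': 0.0, 'q': array([ 1.32109635,  0.32181561, -0.07008511,  1.45170594,  0.02264439,
        1.37079389, -0.0568966 ]), 'qd': array([-0.00214711,  0.00075883, -0.00010784, -0.00121914,  0.00056723,
       -0.00042532, -0.00214583]), 'joint_torque': array([-1.77456513e-04, -4.93576562e+01, -3.82602252e-01, -3.14329612e+01,
        1.29801000e-02,  1.14633152e-02,  5.16446917e-06]), 'position': array([ 0.16928186, -0.62699969,  0.23021279]), 'ee_rot': array([-3.13966192e+00,  1.43343892e-04,  2.63843994e-01]), 'wrist_force': array([-0.32177668, -0.99049033,  0.1389825 ]), 'wrist_torque': array([ 0.0379835 ,  0.00714887, -0.01905687]), 'grasp_force': 0.0, 'opening': 1.0006108398647298}
scene {'fx': 440.7302306096162, 'fy': 440.7302306096162, 'cx': 254.85574221751372, 'cy': 194.82456828135503, 'distortion': array([-0.17323166,  0.        ,  0.        ,  0.        ,  0.        ]), 'eye': array([ 1.31096482, -0.11586133,  0.6826467 ]), 'attitude': array([0.9049728 , 0.01626409, 1.30583398])}
top {'fx': 406.92516904187164, 'fy': 406.92516904187164, 'cx': 259.1345010057273, 'cy': 188.2194703697604, 'distortion': array([-0.07792724,  0.        ,  0.        ,  0.        ,  0.        ]), 'eye': array([0.50904813, 0.07864282, 1.02924661]), 'attitude': array([ 0.10420712, -0.02346052, -1.58561071])}
```

View pics/top0.png

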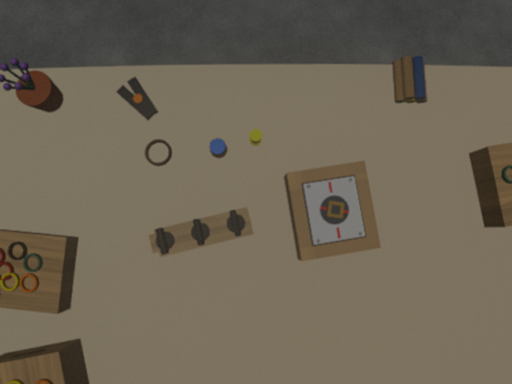

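View pics/scene0.png

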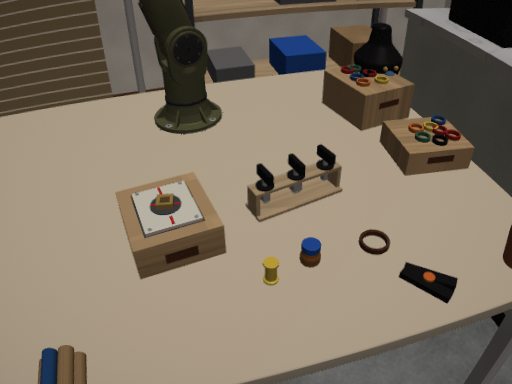

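The top view shows the plinth at about (334,210), its red marks at (330,187) and (338,233), and the rack with its keys at (165,240), (200,231) and (236,223). The spool is at (256,136), the jar at (218,147) and the bangle at (158,152). Next I'll enlarge this and measure.

```bash
python3 - <<'E'
from h import *
T=np.load('top0.npz');S=np.load('scene0.npz')
rs=lambda a,w,h:cv2.resize(a,(w,h),interpolation=cv2.INTER_CUBIC)
a=rs(S['im'][140:220,235:355],800,533)
b=rs(T['im'][160:260,280:385],400,381);c=rs(T['im'][200:260,145:260],400,209)
cv2.imwrite('pics/s1.png',a)
cv2.imwrite('pics/t1.png',np.vstack([b,c]))
W=world(env.calibration('top'),T['d']);im=T['im'].astype(int)
np.save('Wtop.npy',W)
print('table z',np.median(W[300:340,150:300,2]))
def rect(m,name):
    p=W[m];p=p[np.isfinite(p).all(1)]
    r=cv2.minAreaRect((p[:,:2]*1000).astype(np.float32));print(name,len(p),r,'z',np.median(p[:,2]))
reg=np.zeros(im.shape[:2],bool);reg[150:270,275:390]=1
rect(reg&(W[...,2]>.07)&(W[...,2]<.12),'plinth')
B,G,Rr=im[...,0],im[...,1],im[...,2]
white=reg&(im.min(2)>150);rect(white,'white')
red=reg&(Rr>150)&(G<80)&(B<80)
n,l,st,ce=cv2.connectedComponentsWithStats(red.astype(np.uint8))
for i in range(1,n): 
    if st[i,4]>3: print('red',ce[i],st[i,4],W[l==i].mean(0))
reg[:]=0;reg[200:265,140:265]=1
rect(reg&(W[...,2]>.05)&(W[...,2]<.08),'rackboard')
h=reg&(W[...,2]>.100)&(W[...,2]<.13)
n,l,st,ce=cv2.connectedComponentsWithStats(h.astype(np.uint8))
for i in range(1,n):
    if st[i,4]>10: print(ce[i]);rect(l==i,'handle')
for nm,(u,v) in dict(spool=(256,136),jar=(218,147)).items(): print(nm,W[v,u])
E
```

```text
table z -0.0007118923892049933
plinth 6915 ((555.4296875, -119.46226501464844), (209.34906005859375, 190.845703125), 8.294419288635254) z 0.0816180056413488
white 0 ((0.0, 0.0), (0.0, 0.0), 0.0) z nan
rackboard 1500 ((508.0069885253906, 194.602294921875), (45.40373992919922, 242.04534912109375), 12.622194290161133) z 0.07015884991074367
[235.1547619  222.83333333]
handle 168 ((527.2435913085938, 110.85472106933594), (59.35096740722656, 13.911192893981934), 12.83617877960205) z 0.11478622133894734
[198.35164835 231.93406593]
handle 182 ((507.8883972167969, 193.80206298828125), (59.58232879638672, 14.24934196472168), 11.603118896484375) z 0.11474929389803795
[161.27040816 240.43877551]
handle 196 ((489.95599365234375, 277.3189392089844), (58.843833923339844, 14.787117004394531), 13.440165519714355) z 0.11450340656178437
spool [0.74017457 0.05993886 0.0499726 ]
jar [0.71357781 0.15317743 0.05044709]
  return _methods._mean(a, axis=axis, dtype=dtype,
  ret = ret.dtype.type(ret / rcount)
```

View pics/s1.png

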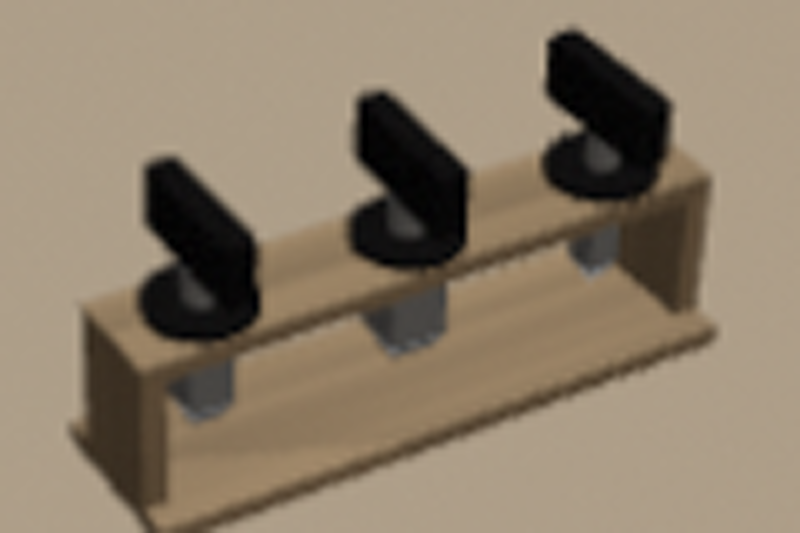

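View pics/t1.png

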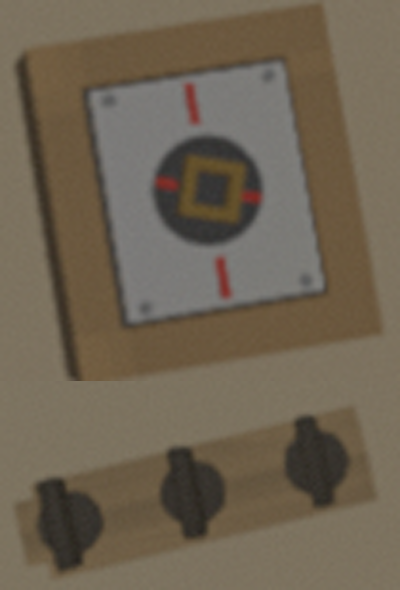

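The middle-sized key is the left one in the scene view (apparent shank widths 60, 83 and 47 px), which sits at about (527,111) mm. The fastener's red line runs from (165,183) to (253,198) in the crop, roughly across the marks. Next I'll measure the socket and angles precisely.

```bash
python3 - <<'E'
from h import *
T=np.load('top0.npz');im=T['im'].astype(int);W=np.load('Wtop.npy')
B,G,Rr=im[...,0],im[...,1],im[...,2]
reg=np.zeros(B.shape,bool);reg[165:255,300:370]=1
red=reg&(Rr>G+60)&(Rr>B+60)
n,l,st,ce=cv2.connectedComponentsWithStats(red.astype(np.uint8),connectivity=8)
for i in range(1,n):
    if st[i,4]>3: print('red',ce[i].round(1),st[i,4],(W[l==i].mean(0)*1000).round(1))
p=W[reg&(W[...,2]>.099)&(W[...,2]<.115)]*1000
print('block',len(p),cv2.minAreaRect(p[:,:2].astype(np.float32)),np.median(p[:,2]))
r2=np.zeros(B.shape,bool);r2[150:270,275:390]=1
p=W[r2&(W[...,2]>.0775)&(W[...,2]<.095)]*1000
print('top',cv2.minAreaRect(p[:,:2].astype(np.float32)))
E
```

```text
red [330. 187.] 11 [ 608.1 -111.1   87.4]
red [323.3 207.6] 7 [559.9 -93.3  89.7]
red [345.7 211.4] 7 [ 550.1 -145.4   90.9]
red [338.1 232.6] 15 [ 501.4 -126.5   87.9]
block 180 ((554.2691650390625, -117.667236328125), (37.20378494262695, 36.01534652709961), 80.49740600585938) 102.99351056288981
top ((555.4560546875, -119.45840454101562), (209.2294921875, 190.845703125), 8.294419288635254)
```

>>> {"method": "jog_arm", "body": {
  "deltas": [
    {"tx": 437, "ty": -272, "tz": 0},
    {"tx": 437, "ty": -272, "tz": 0},
    {"tx": 437, "ty": -272, "tz": 0},
    {"tx": 437, "ty": -272, "tz": 0},
    {"tx": 437, "ty": -272, "tz": 0},
    {"tx": 437, "ty": -272, "tz": 0},
    {"tx": 437, "ty": -272, "tz": 0},
    {"tx": 437, "ty": -272, "tz": 0},
    {"tx": 437, "ty": -272, "tz": 0},
    {"tx": 437, "ty": -272, "tz": 0},
    {"tx": 538, "ty": -619, "tz": 0, "roll": 2.3},
    {"tx": 538, "ty": -619, "tz": 0, "roll": 2.3},
    {"tx": 538, "ty": -619, "tz": 0, "roll": 2.3},
    {"tx": 538, "ty": -619, "tz": 0, "roll": 2.3},
    {"tx": 538, "ty": -619, "tz": 0, "roll": 2.3},
    {"tx": 538, "ty": -619, "tz": 0, "roll": 2.3},
    {"tx": 538, "ty": -619, "tz": 0, "roll": 2.3},
    {"tx": 538, "ty": -619, "tz": 0, "roll": 2.3},
    {"tx": 538, "ty": -619, "tz": 0, "roll": 2.3},
    {"tx": 538, "ty": -619, "tz": 0, "roll": 2.3}
  ],
  "claw": 0.4
}}

```text
schema error: expected keys tx, ty, tz, roll
```

>>> {"method": "jog_arm", "body": {
  "deltas": [
    {"tx": 437, "ty": -272, "tz": 0, "roll": 0},
    {"tx": 437, "ty": -272, "tz": 0, "roll": 0},
    {"tx": 437, "ty": -272, "tz": 0, "roll": 0},
    {"tx": 437, "ty": -272, "tz": 0, "roll": 0},
    {"tx": 437, "ty": -272, "tz": 0, "roll": 0},
    {"tx": 437, "ty": -272, "tz": 0, "roll": 0},
    {"tx": 437, "ty": -272, "tz": 0, "roll": 0},
    {"tx": 437, "ty": -272, "tz": 0, "roll": 0},
    {"tx": 437, "ty": -272, "tz": 0, "roll": 0},
    {"tx": 437, "ty": -272, "tz": 0, "roll": 0},
    {"tx": 538, "ty": -619, "tz": 0, "roll": 2.3},
    {"tx": 538, "ty": -619, "tz": 0, "roll": 2.3},
    {"tx": 538, "ty": -619, "tz": 0, "roll": 2.3},
    {"tx": 538, "ty": -619, "tz": 0, "roll": 2.3},
    {"tx": 538, "ty": -619, "tz": 0, "roll": 2.3},
    {"tx": 538, "ty": -619, "tz": 0, "roll": 2.3},
    {"tx": 538, "ty": -619, "tz": 0, "roll": 2.3},
    {"tx": 538, "ty": -619, "tz": 0, "roll": 2.3},
    {"tx": 538, "ty": -619, "tz": 0, "roll": 2.3},
    {"tx": 538, "ty": -619, "tz": 0, "roll": 2.3}
  ],
  "claw": 0.4
}}

```text
time: 2.1
position: [0.5272, 0.1101, 0.2308]
ee_rot: [3.141, 0.001, 0.225]
wrist_force: [-0.3, -1.3, -0.4]
opening: 0.697
grasp_force: 0.0
```

>>> {"method": "jog_arm", "body": {
  "deltas": [
    {"tx": 0, "ty": 0, "tz": 35, "roll": 0},
    {"tx": 0, "ty": 0, "tz": 70, "roll": 0},
    {"tx": 0, "ty": 0, "tz": 100, "roll": 0},
    {"tx": 0, "ty": 0, "tz": 120, "roll": 0},
    {"tx": 0, "ty": 0, "tz": 135, "roll": 0},
    {"tx": 0, "ty": 0, "tz": 145, "roll": 0},
    {"tx": 0, "ty": 0, "tz": 145, "roll": 0},
    {"tx": 0, "ty": 0, "tz": 145, "roll": 0}
  ]
}}

```text
time: 2.9
position: [0.5281, 0.1101, 0.087]
ee_rot: [3.141, -0.001, 0.223]
wrist_force: [0.6, 0.4, -0.2]
opening: 0.699
grasp_force: 0.0
```

>>> {"method": "jog_arm", "body": {
  "deltas": [
    {"tx": 0, "ty": 0, "tz": 0, "roll": 0},
    {"tx": 0, "ty": 0, "tz": 0, "roll": 0},
    {"tx": 0, "ty": 0, "tz": 0, "roll": 0},
    {"tx": 0, "ty": 0, "tz": 0, "roll": 0},
    {"tx": 0, "ty": 0, "tz": 0, "roll": 0},
    {"tx": 0, "ty": 0, "tz": 0, "roll": 0},
    {"tx": 0, "ty": 0, "tz": 0, "roll": 0},
    {"tx": 0, "ty": 0, "tz": 0, "roll": 0},
    {"tx": 0, "ty": 0, "tz": 0, "roll": 0},
    {"tx": 0, "ty": 0, "tz": 0, "roll": 0}
  ],
  "claw": -1,
  "newtons": 90
}}

```text
time: 3.9
position: [0.528, 0.1105, 0.0871]
ee_rot: [3.141, -0.001, 0.224]
wrist_force: [-1.5, -0.0, 5.6]
opening: 0.147
grasp_force: 88.5
```

>>> {"method": "jog_arm", "body": {
  "deltas": [
    {"tx": 0, "ty": 0, "tz": -10, "roll": 0},
    {"tx": 0, "ty": 0, "tz": -25, "roll": 0},
    {"tx": 0, "ty": 0, "tz": -50, "roll": 0},
    {"tx": 0, "ty": 0, "tz": -80, "roll": 0},
    {"tx": 0, "ty": 0, "tz": -105, "roll": 0},
    {"tx": 0, "ty": 0, "tz": -120, "roll": 0},
    {"tx": 0, "ty": 0, "tz": -130, "roll": 0},
    {"tx": 0, "ty": 0, "tz": -130, "roll": 0}
  ]
}}

```text
time: 4.7
position: [0.528, 0.1104, 0.2174]
ee_rot: [3.141, -0.002, 0.224]
wrist_force: [0.6, -0.1, -1.3]
opening: 0.15
grasp_force: 87.7
```

```bash
python3 - <<'E'
from h import *
s=env.get_state();print(s['position'],s['ee_rot'],s['wrist_force'],s['opening'],s['q'])
im,d=env.read_camera('scene');cv2.imwrite('pics/s2.png',im)
im2,d2=env.read_camera('wrist');cv2.imwrite('pics/w2.png',cv2.resize(np.hstack([im,im2]),(800,300)))
E
```

```text
[0.52797495 0.11044446 0.21738278] [ 3.14111991e+00 -1.80593994e-03  2.23554519e-01] [ 0.58151404 -0.12373731 -1.31407676] 0.15003139095737894 [ 0.39229092  0.14293689 -0.70286705  1.72729696  0.09623698  1.30433704
 -1.67801764]
```

View pics/w2.png

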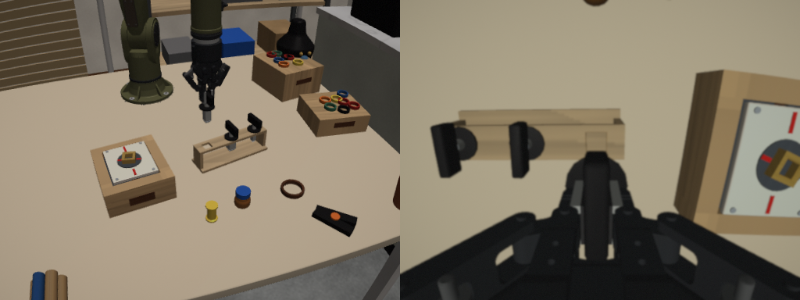

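The key is held at about (207,112) in the scene half, and the other two keys are still hanging. Next I'll carry it over the socket.

>>> {"method": "jog_arm", "body": {
  "deltas": [
    {"tx": -2, "ty": 20, "tz": 0, "roll": -5},
    {"tx": -5, "ty": 45, "tz": 0, "roll": -12},
    {"tx": -8, "ty": 75, "tz": 0, "roll": -20},
    {"tx": -11, "ty": 105, "tz": 0, "roll": -28},
    {"tx": -14, "ty": 135, "tz": 0, "roll": -36},
    {"tx": -17, "ty": 165, "tz": 0, "roll": -44},
    {"tx": -20, "ty": 190, "tz": 0, "roll": -52},
    {"tx": -23, "ty": 212, "tz": 0, "roll": -59},
    {"tx": -24, "ty": 225, "tz": 0, "roll": -64},
    {"tx": -24.2, "ty": 229.5, "tz": 0, "roll": -66.6},
    {"tx": -24.2, "ty": 229.5, "tz": 0, "roll": -66.6},
    {"tx": -24.2, "ty": 229.5, "tz": 0, "roll": -66.6},
    {"tx": -24.2, "ty": 229.5, "tz": 0, "roll": -66.6}
  ]
}}

```text
time: 6.1
position: [0.5545, -0.1179, 0.2157]
ee_rot: [-3.141, -0.0, 1.387]
wrist_force: [0.0, -0.1, -1.0]
opening: 0.144
grasp_force: 87.8
```

```bash
python3 - <<'E'
from h import *
s=env.get_state();print(s['position'],s['ee_rot'],s['wrist_force'],s['q'].round(2))
c=env.calibration('wrist')
im2,d2=env.read_camera('wrist')
W=world(c,d2)*1000
np.savez('w3.npz',im=im2,d=d2,W=W)
im=im2.astype(int);B,G,Rr=im[...,0],im[...,1],im[...,2]
red=(Rr>G+60)&(Rr>B+60)&(d2>0)
n,l,st,ce=cv2.connectedComponentsWithStats(red.astype(np.uint8),connectivity=8)
for i in range(1,n):
    if st[i,4]>25: print('red',ce[i].round(1),st[i,4],W[l==i].mean(0).round(1))
m=(W[...,2]>99)&(W[...,2]<108)&(d2>0)
n,l,st,ce=cv2.connectedComponentsWithStats(m.astype(np.uint8))
for i in range(1,n):
    if st[i,4]>60: print('z~104',ce[i].round(),st[i,4],cv2.minAreaRect(W[l==i][:,:2].astype(np.float32)))
cv2.imwrite('pics/w3.png',im2)
E
```

```text
[ 0.55448397 -0.11789349  0.21574233] [-3.14056480e+00 -2.94856889e-04  1.38650115e+00] [ 0.00465612 -0.07910452 -1.01262421] [ 0.72  0.2  -0.64  1.66  0.12  1.31 -0.12]
red [252.  161.4] 110 [558.9 -94.2  89.9]
red [309.7 170.5] 159 [ 607.8 -111.8   87.9]
red [196.5 207.8] 141 [ 500.9 -127.4   87.6]
z~104 [253. 183.] 737 ((555.272216796875, -114.64675903320312), (27.055376052856445, 35.49197769165039), 80.23303985595703)
```

View pics/w3.png

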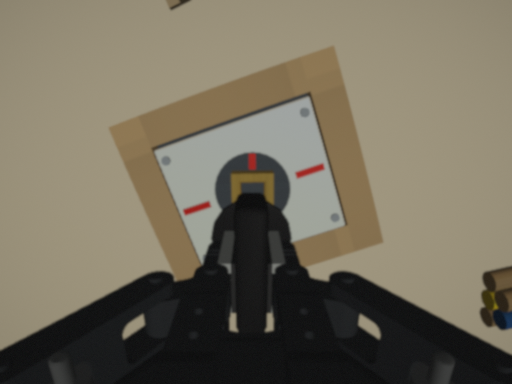

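The wrist view shows the socket at about (252,187) directly under the key, with the red line pointing at (252,161), so the key is aligned with it. Next I'll lower it.

>>> {"method": "jog_arm", "body": {
  "deltas": [
    {"tx": -0.6, "ty": 0, "tz": 15, "roll": 0},
    {"tx": -0.6, "ty": 0, "tz": 30, "roll": 0},
    {"tx": -0.6, "ty": 0, "tz": 40, "roll": 0},
    {"tx": -0.6, "ty": 0, "tz": 45, "roll": 0},
    {"tx": -0.6, "ty": 0, "tz": 48, "roll": 0},
    {"tx": -0.6, "ty": 0, "tz": 51, "roll": 0},
    {"tx": -0.6, "ty": 0, "tz": 53, "roll": 0},
    {"tx": -0.6, "ty": 0, "tz": 55, "roll": 0},
    {"tx": -0.6, "ty": 0, "tz": 57, "roll": 0},
    {"tx": -0.6, "ty": 0, "tz": 59, "roll": 0},
    {"tx": -0.6, "ty": 0, "tz": 60, "roll": 0},
    {"tx": -0.6, "ty": 0, "tz": 60, "roll": 0},
    {"tx": -0.6, "ty": 0, "tz": 60, "roll": 0}
  ]
}}

```text
time: 7.45
position: [0.5547, -0.1194, 0.1563]
ee_rot: [3.142, 0.0, 1.386]
wrist_force: [0.3, -0.1, -1.2]
opening: 0.15
grasp_force: 87.8
```

>>> {"method": "jog_arm", "body": {
  "deltas": [
    {"tx": 0, "ty": 0, "tz": 1, "roll": 0},
    {"tx": 0, "ty": 0, "tz": 2, "roll": 0},
    {"tx": 0, "ty": 0, "tz": 2, "roll": 0},
    {"tx": 0, "ty": 0, "tz": 2, "roll": 5},
    {"tx": 0, "ty": 0, "tz": 2, "roll": 10},
    {"tx": 0, "ty": 0, "tz": 2, "roll": 15},
    {"tx": 0, "ty": 0, "tz": 2, "roll": 20},
    {"tx": 0, "ty": 0, "tz": 2, "roll": 25},
    {"tx": 0, "ty": 0, "tz": 2, "roll": 30},
    {"tx": 0, "ty": 0, "tz": 2, "roll": 30}
  ]
}}

```text
time: 8.45
position: [0.5549, -0.1198, 0.1544]
ee_rot: [3.141, 0.0, 0.862]
wrist_force: [2.0, -1.0, -2.2]
opening: 0.147
grasp_force: 87.7
```

```bash
cat > ang.py <<'E'
from h import *
s=env.get_state();print(s['position'].round(4),s['ee_rot'].round(3),s['wrist_force'].round(1),s['wrist_torque'].round(3),s['q'][6].round(2))
def reds(name):
    c=env.calibration(name);im,d=env.read_camera(name);cv2.imwrite(f'pics/{name}_{s["time"]:.1f}.png',im)
    W=world(c,d)*1000;i=im.astype(int)
    red=((i[...,2]>i[...,1]+50)&(i[...,2]>i[...,0]+50)&(d>0)&(W[...,2]>70)&(W[...,2]<110)&(np.hypot(W[...,0]-555,W[...,1]+119)<75))
    n,l,st,ce=cv2.connectedComponentsWithStats(red.astype(np.uint8),connectivity=8)
    for k in range(1,n):
        if st[k,4]>4:
            p=W[l==k].mean(0);v=p[:2]-[554.7,-119.2]
            print(name,ce[k].round(),st[k,4],p.round(1),'r',np.hypot(*v).round(1),'ang',np.degrees(np.arctan2(v[1],v[0])).round(1))
    z=np.hypot(W[...,0]-554.7,W[...,1]+119.2)
    return W,im
for n in('wrist','scene'): reds(n)
E
python3 ang.py
```

```text
[ 0.5549 -0.1198  0.1544] [3.141 0.    0.862] [ 2.  -1.  -2.2] [-0.257 -0.238 -0.013] -0.65
wrist [304. 151.] 314 [ 607.8 -111.8   87.9] r 53.6 ang 7.9
wrist [246. 173.] 199 [568.4 -97.8  89.7] r 25.4 ang 57.4
wrist [198. 264.] 73 [ 495.8 -127.    87.8] r 59.4 ang -172.5
scene [176. 206.] 16 [569.9 -98.8  90.5] r 25.4 ang 53.2
scene [172. 219.] 27 [ 608.8 -113.3   88.1] r 54.4 ang 6.2
```

The fastener turns with the key and lags it by about 7–8°. I'll continue another 49°.

>>> {"method": "jog_arm", "body": {
  "deltas": [
    {"tx": 0, "ty": 0, "tz": 0, "roll": 6},
    {"tx": 0, "ty": 0, "tz": 0, "roll": 12},
    {"tx": 0, "ty": 0, "tz": 0, "roll": 18},
    {"tx": 0, "ty": 0, "tz": 0, "roll": 24},
    {"tx": 0, "ty": 0, "tz": 0, "roll": 30},
    {"tx": 0, "ty": 0, "tz": 0, "roll": 36},
    {"tx": 0, "ty": 0, "tz": 0, "roll": 41},
    {"tx": 0, "ty": 0, "tz": 0, "roll": 45},
    {"tx": 0, "ty": 0, "tz": 0, "roll": 48},
    {"tx": 0, "ty": 0, "tz": 0, "roll": 48},
    {"tx": 0, "ty": 0, "tz": 0, "roll": 48}
  ]
}}

```text
time: 9.65
position: [0.5548, -0.1198, 0.1544]
ee_rot: [3.141, -0.0, 0.027]
wrist_force: [0.3, -1.5, -1.5]
opening: 0.145
grasp_force: 87.7
```

```bash
python3 ang.py
```

```text
[ 0.5548 -0.1198  0.1544] [ 3.141 -0.     0.027] [ 0.3 -1.5 -1.5] [-0.456 -0.27   0.004] -1.46
wrist [242. 131.] 326 [ 607.8 -111.9   88. ] r 53.6 ang 7.8
wrist [246. 173.] 198 [ 580.1 -115.4   89.8] r 25.7 ang 8.5
scene [168. 211.] 15 [ 581.3 -116.6   89.8] r 26.8 ang 5.6
scene [172. 219.] 27 [ 609.4 -113.3   88.6] r 55.0 ang 6.1
```

The red line is within 1° of the marks. Next I'll push down.

>>> {"method": "jog_arm", "body": {
  "deltas": [
    {"tx": 0, "ty": 0, "tz": 1, "roll": 0},
    {"tx": 0, "ty": 0, "tz": 2, "roll": 0},
    {"tx": 0, "ty": 0, "tz": 3, "roll": 0},
    {"tx": 0, "ty": 0, "tz": 4, "roll": 0},
    {"tx": 0, "ty": 0, "tz": 5, "roll": 0},
    {"tx": 0, "ty": 0, "tz": 6, "roll": 0},
    {"tx": 0, "ty": 0, "tz": 7, "roll": 0},
    {"tx": 0, "ty": 0, "tz": 8, "roll": 0},
    {"tx": 0, "ty": 0, "tz": 8, "roll": 0},
    {"tx": 0, "ty": 0, "tz": 8, "roll": 0}
  ]
}}

```text
time: 10.75
position: [0.5549, -0.1197, 0.1469]
ee_rot: [3.141, -0.001, 0.025]
wrist_force: [-0.4, -2.2, 6.7]
opening: 0.145
grasp_force: 88.9
```

>>> {"method": "jog_arm", "body": {
  "deltas": [
    {"tx": 0, "ty": 0, "tz": 0.7, "roll": 0},
    {"tx": 0, "ty": 0, "tz": 1.4, "roll": 0},
    {"tx": 0, "ty": 0, "tz": 2, "roll": 0},
    {"tx": 0, "ty": 0, "tz": 2.5, "roll": 0},
    {"tx": 0, "ty": 0, "tz": 2.5, "roll": 0},
    {"tx": 0, "ty": 0, "tz": 2.5, "roll": 0}
  ]
}}

```text
time: 11.35
position: [0.5551, -0.1197, 0.145]
ee_rot: [3.141, -0.001, 0.025]
wrist_force: [-1.4, -2.3, 8.7]
opening: 0.15
grasp_force: 89.3
```

```bash
python3 ang.py
```

```text
[ 0.5551 -0.1197  0.145 ] [ 3.141e+00 -1.000e-03  2.500e-02] [-1.4 -2.3  8.7] [-0.631  0.432  0.039] -1.47
wrist [241. 131.] 335 [ 607.9 -111.9   79.9] r 53.7 ang 7.8
wrist [246. 173.] 204 [ 580.1 -115.4   81.8] r 25.7 ang 8.5
scene [169. 213.] 17 [ 580.9 -116.5   82.4] r 26.4 ang 5.8
scene [172. 223.] 27 [ 609.8 -113.1   80.4] r 55.4 ang 6.3
```

The cover is down by 8 mm. I'll press a little more for a firm hold.

>>> {"method": "jog_arm", "body": {
  "deltas": [
    {"tx": 0, "ty": 0, "tz": 0.5, "roll": 0},
    {"tx": 0, "ty": 0, "tz": 1, "roll": 0},
    {"tx": 0, "ty": 0, "tz": 1, "roll": 0},
    {"tx": 0, "ty": 0, "tz": 1, "roll": 0},
    {"tx": 0, "ty": 0, "tz": 1, "roll": 0}
  ]
}}

```text
time: 11.95
position: [0.5552, -0.1197, 0.1449]
ee_rot: [3.14, -0.001, 0.025]
wrist_force: [-3.5, -2.3, 12.8]
opening: 0.147
grasp_force: 90.1
```

```bash
python3 ang.py; cd pics; python3 -c "
import cv2,glob;f=sorted(glob.glob('scene_1*.png'))[-1];w=f.replace('scene','wrist')
a=cv2.imread(f)[100:292,60:316];b=cv2.imread(w)
import numpy as np
cv2.imwrite('fin.png',np.hstack([cv2.resize(a,(400,300),interpolation=2),cv2.resize(b,(400,300))]))"
```

```text
[ 0.5552 -0.1197  0.1449] [ 3.14e+00 -1.00e-03  2.50e-02] [-3.5 -2.3 12.8] [-0.543  0.853  0.055] -1.47
wrist [241. 132.] 337 [ 607.8 -111.9   79.9] r 53.7 ang 7.8
wrist [246. 174.] 205 [ 580.1 -115.4   81.8] r 25.7 ang 8.5
scene [169. 213.] 17 [ 581.1 -116.5   82.5] r 26.5 ang 5.8
scene [172. 223.] 27 [ 609.5 -113.1   80.1] r 55.1 ang 6.3
```

View pics/fin.png

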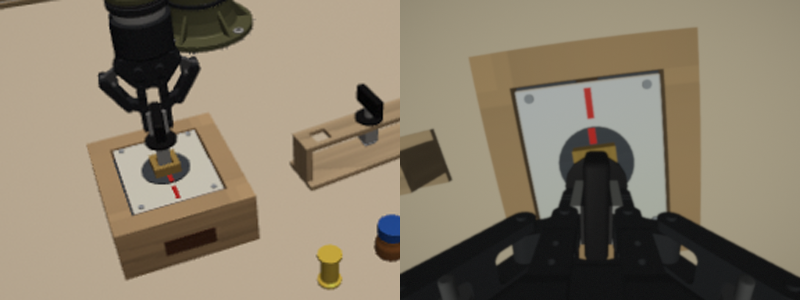

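The cover is flush. In the right half the red line at (592,136) points straight at the mark at (589,102), and the key is in the socket and gripped. Handing in.

```bash
python3 -c "
from rig import env
print(env.job_done())"
```

```text
the job is handed in; nothing more can be done
None
```

I handed the job in at about 12 s: the middle key is in the socket and still gripped, the red line is within 1° of the marks, and the cover is held flush at about 13 N; I saw no sign that anything else was disturbed.

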